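# Tap the heel home in the pinning fixture

### The arm

A 6-joint arm with a two-finger parallel gripper is mounted at the origin on the work surface. World frame = base frame: x ahead of the robot, y to its left, z up, the work surface at z = 0. Lengths are in m, angles in rad, forces in N, time in s.
With the tool pointing down it reaches from about 0.3 to 0.825 m from the base axis. Payload 5.4 kg.
Tool frame: the origin (TCP) lies at the very end of the fingers, on their centre line; the grasp point (between the pads) lies 19 mm behind it; z points along the fingers, y is the line along which they close (so a half turn about z gives the same grasp; the last joint's range is limited). The gripper opens to 92 mm and grips with 3 to 60 N. Pads are 20 mm wide; open, the fingers measure 128 mm over their backs; the gripper's body (75 mm by 189 mm) begins 69 mm behind the grasp point.
Start: joints at [0.903, 0.158, 1.597, -0, 1.386, -0.21], TCP at [0.254, 0.516, 0.215] pointing down, gripper open.
Joint ranges: [-2.91, 2.91], [-0.94, 2.29], [0.18, 2.7], [-1.29, 4.43], [0.17, 2.64], [-3, 3]. Speed limits (rad/s): [2.57, 2.57, 3.14, 3.14, 3.14, 3.14].

### API

Orientations are given as a rotation vector (axis times angle).
In Python, from workcell import bot gives the robot as it stands. Calls block until the motion is done:
- bot.goto(position, orientation): joint-space move of the TCP to a pose.
- bot.line_to(position, rot=None, max_speed=0.15): straight line of the TCP; rot=None keeps the orientation; max_speed is the mean speed in m/s.
- bot.set_joints(angles): joint-space move.
- bot.set_gripper(opening, newtons=None): opening from 0.0 (shut) to 1.0 (fully open); newtons is the grip in N (None keeps the last); returns when the fingers have stopped.
- bot.hold(seconds).
- bot.inverse_kinematics(position, orientation): joint angles nearest the present ones, or None.
- bot.read_camera(name): name is "scene" or "top"; returns a dict with "pixels" (480x640x3 uint8, blue, green, red), "fx", "fy", "cx", "cy" (pixels), "R" (3x3) and "t" (3): a world point X has camera coordinates R X + t. Camera axes: x right, y down, z forward; pixel columns grow to the right and rows downward; lengths in m; the calibration is good to about 2 mm. A picture is of the moment at which its call begins. There is no depth.
A pose or a line that the arm cannot do raises bot.MotionError and nothing moves.
- bot.job_done(): hands the job in; it is judged then, once.
Readings, each from a call of its own:
- bot.current_clock(): time.
- bot.current_joints(): joint angles.
- bot.current_joint_vel(): joint speeds.
- bot.current_effort(): joint torques, N m.
- bot.current_ee_pos(): TCP position.
- bot.current_tool_rot(): TCP orientation.
- bot.current_contact_force(): force on the tool from outside, world axes, zero at the start.
- bot.current_ft_torque(): the same for the moment, N m.
- bot.current_opening(): opening from 0.0 (shut) to 1.0 (fully open).
- bot.current_grip_force(): force on a finger pad.
Only numpy, scipy, OpenCV 4.12 (cv2) and the standard library are available. Lean on these libraries where they do the work, as an engineer would, in place of code of your own. Each camera call takes 0.05 s, during which the arm holds its last target. There are 200 camera calls.

### The job

Pick up the wooden mallet and, with its head, nudge the shoe heel along the channel of the heel-pinning fixture in small gentle taps until it is fully home against the stop hidden under the guard. Move the heel with the mallet only, not with the hand. Then lay the mallet down flat on the open bench, clear of the fixture.

Things in the scene. Friction and masses are not known exactly. Their poses are not given: they have to be found in the camera images.
- mallet: Loose wooden mallet, 280 g, lying flat, handle towards the robot (within 25 deg); not the slim steel hammer. Block head 50 (x) x 90 (y) x 50 mm; strikes with its ends, y = +-45 mm. Handle 22 mm wide (y), 20 thick, from x = -25 to -155 mm at the head's mid-height. Origin: head centre, 25 mm above the bench. Centre of mass near x = -13 mm; gripped across the handle at x = -50 mm it carries level.
- heel: Loose stacked shoe heel, 110 to 180 g, flat in the fixture's channel: 66 mm long (x), 60 wide, 40 high. Rounded back at x = -33 mm, to be tapped; flat front at x = +33 mm, to meet the stop. Origin: centre of its underside. Slides with about 1 N of friction. (A smaller spare heel lies on the bench: not wanted.)
- jig: Fixed fixture; origin: centre of its underside, on the bench; x: push direction (to the robot's right). Base 300 (x) x 96 x 8 mm. Channel 68 wide between rails 12 wide, tops 18 above the bench. Grey guard over x = 48 to 150: roof top 64 high, cylinder on it to 133. To tap, carry the head's underside 20 mm above the bench, square to the channel, handle over the robot-side rail.
- stop: Fixed steel stop block hidden inside the guard; its setting differs from run to run, at jig x = 75 to 95 mm. Origin: mid-channel, on the face that meets the heel, at the channel floor; x as the jig's x. With the heel home, the heel's origin is 33 mm before this point, its back sticks out 19 to 39 mm from the guard, and it goes no farther.
Mind the look-alikes: they are no part of the job. Leave any blue, green or turquoise look-alike of the heel alone.

How it is judged:
On the way, in this order (a step that is already met when the one before it is completed fails the run):
1. the mallet is picked up off the bench (height (world z) of mallet above 0.035 m and contact force between the fingers and mallet above 1 N), for 0.2 s.
2. the held mallet touches the heel as it comes home against the stop (front within 10 mm of it) (x of heel in the frame of stop above -0.043 m and y of heel in the frame of stop between -0.015 and 0.015 m and z of heel in the frame of stop below 0.008 m and angle between heel's own z axis and vertical below 0.17 rad and contact force between mallet and heel above 0.2 N and contact force between the fingers and mallet above 1 N).
At the end, for the whole second after the job is handed in: The heel lies flat in the channel, its front within 10 mm of the stop, at rest; the mallet lies flat on the bench itself (head centre less than 31 mm above it, handle within 10 degrees of level), released and at rest (x of heel in the frame of stop above -0.043 m and y of heel in the frame of stop between -0.015 and 0.015 m and z of heel in the frame of stop below 0.008 m and angle between heel's own z axis and vertical below 0.17 rad and linear speed of each of heel, mallet below 0.02 m/s and height (world z) of mallet below 0.031 m and angle between mallet's own x axis and vertical between 1.4 and 1.74 rad); the robot touches nothing.
It fails at once if the hand or arm touches the heel (contact force between any of the fingers, the arm and heel above 1 N).
It fails at once if the heel is knocked hard (faster than 0.5 m/s) instead of tapped gently (linear speed of heel above 0.5 m/s).
It also fails if it takes over 61 s, if anything falls off the work surface, if the arm or the gripper's body presses on something with over 40 N, if the wrist force passes 120 N, or if a joint passes its speed limit or range.

## Working session

There is one attempt and no reset: what is moved stays moved. The work goes in short steps, each a Python script; the robot and the scene stay as the last script left them, time stands still between calls to the robot, and variables do not carry over. Pictures are saved under pics/ and viewed, at most 10 in all, crops included, and the job is handed in when it is done.

```bash
mkdir -p pics
cat > h.py <<'E'
import numpy as np, cv2
from workcell import bot
from scipy.spatial.transform import Rotation as Ro
def snap(n,f):
    c=bot.read_camera(n); cv2.imwrite('pics/'+f,c['pixels']); return c
def ray(c,u,v,z):
    R=np.array(c['R']);t=np.array(c['t'])
    d=R.T@np.array([(u-c['cx'])/c['fx'],(v-c['cy'])/c['fy'],1]); o=-R.T@t
    return o+d*(z-o[2])/d[2]
def proj(c,X):
    p=np.array(c['R'])@np.array(X)+np.array(c['t']); return np.array([c['fx']*p[0]/p[2]+c['cx'],c['fy']*p[1]/p[2]+c['cy']])
E
python3 - <<'E'
from h import *
for n in('top','scene'):
    c=snap(n,n+'0.png'); print(n,-np.array(c['R']).T@c['t'],c['fx'])
print(bot.current_clock(),bot.current_tool_rot())
E
```

```text
top [0.47686571 0.01238524 0.79503846] 438.9139456015336
scene [0.89037602 0.41770585 0.94452102] 565.0052614385352
0.1 [-7.12700058e-01 -3.05896529e+00  2.42492135e-03]
```

View pics/top0.png

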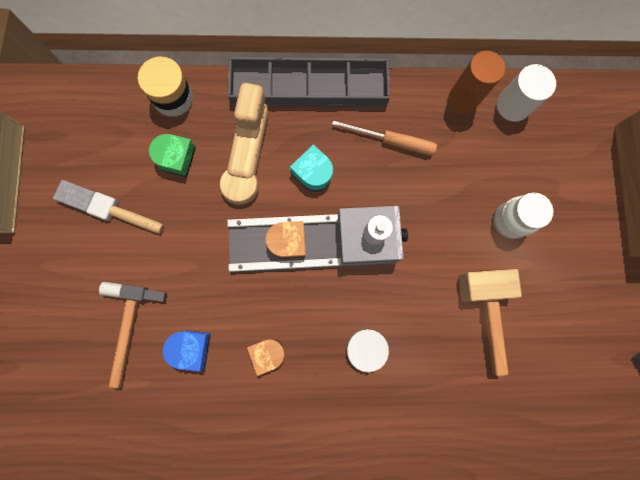

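View pics/scene0.png

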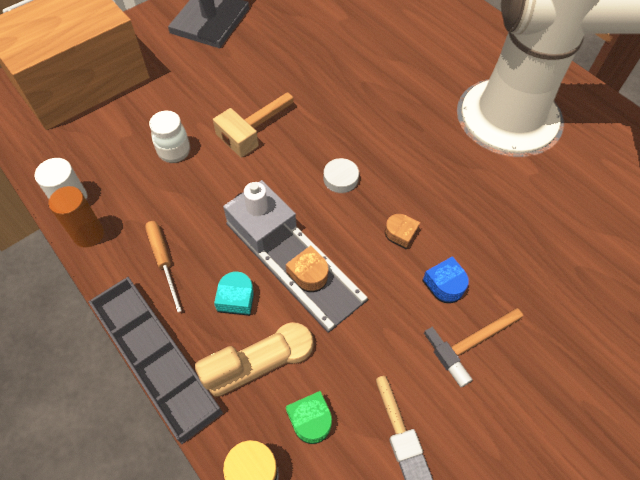

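The top view puts world +x up and the robot at the bottom.
- **Mallet:** the candidates are the wooden block-head mallet (495,286), the steel hammer (130,292), and the wooden tool in the centre (248,150). I choose (495,286).
- **Heel:** the candidates are the one in the channel (288,240), the brown spare (266,357), blue (187,351), green (172,154) and turquoise (313,169). I choose (288,240).

I'll check both choices in one close crop.

Run:
```python
import cv2,numpy as np
i=cv2.imread('pics/top0.png')
a=cv2.resize(i[260:385,445:545],None,fx=4,fy=4,interpolation=2)   # 400x500
b=cv2.resize(i[200:280,220:415],None,fx=4,fy=4,interpolation=2)  # 780x320
cv2.imwrite('pics/c1.png',a);cv2.imwrite('pics/c2.png',b)
```

```text
(no output)
```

View pics/c1.png

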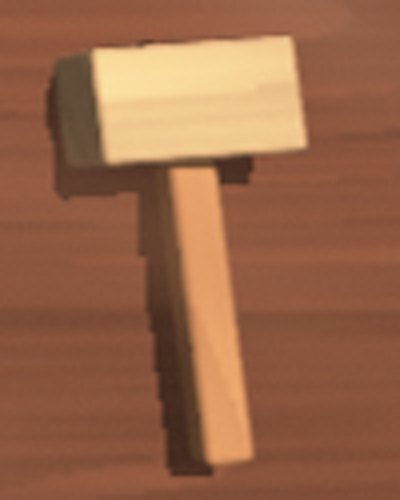

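View pics/c2.png

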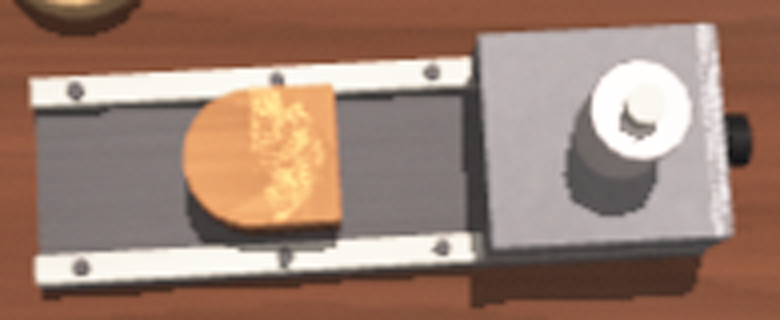

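The crop confirms the block-head wooden mallet, with head top corners at crop (93,48), (293,37), (307,150), (104,164). The heel in the channel is brown: back (183,158), front corners (332,85) and (341,221). Guard roof corners are at (478,34), (716,24), (733,236), (490,249).

Run:
```python
from h import *
c=bot.read_camera('top')
M=lambda u,v,z:ray(c,445+(u+.5)/4-.5,260+(v+.5)/4-.5,z)
J=lambda u,v,z:ray(c,220+(u+.5)/4-.5,200+(v+.5)/4-.5,z)
P=lambda n,a:print(n,np.round(a,4))
m=[M(*p,.05) for p in((93,48),(293,37),(307,150),(104,164))]
P('mallet c',np.mean(m,0)); e=m[1]-m[0]+m[2]-m[3]; P('y-edge',np.linalg.norm(e)/2)
f=m[0]-m[3]+m[1]-m[2];P('x-edge len',np.linalg.norm(f)/2)
P('yaw of x from long edge',np.degrees(np.arctan2(e[1],e[0]))+90)
h=M(193,167,.035)-M(230,463,.035);P('handle',(M(193,167,.035),M(230,463,.035)));P('handle yaw',np.degrees(np.arctan2(h[1],h[0])))
g=[J(*p,.064) for p in((478,34),(716,24),(733,236),(490,249))]
e=g[1]-g[0]+g[2]-g[3];P('guard c',np.mean(g,0));P('guard len, yaw',(np.linalg.norm(e)/2,np.degrees(np.arctan2(e[1],e[0]))))
r=[J(30,79,.018),J(470,59,.018),J(475,234,.018),J(35,258,.018)]
P('rails',r)
for a,b in((0,1),(3,2)):
  d=r[b]-r[a];P('rail yaw',np.degrees(np.arctan2(d[1],d[0])))
P('far rail outer left top',r[0]);P('near rail inner left',r[3])
k=[J(183,158,.048),J(332,85,.048),J(341,221,.048)]
P('heel',k)
s=bot.read_camera('scene')
for X in (np.mean(m,0),np.mean(g,0),k[0],M(230,463,.035)): P('scene px',proj(s,X))
```

```text
mallet c [ 0.5172 -0.3163  0.05  ]
y-edge 0.0885
x-edge len 0.0491
yaw of x from long edge 3.0287
handle [[ 0.4887 -0.3179  0.035 ]
 [ 0.3638 -0.3251  0.035 ]]
handle yaw 3.2917
guard c [ 0.6048 -0.1027  0.064 ]
guard len, yaw [  0.1029 -87.4309]
rails [[ 0.639   0.1482  0.018 ]
 [ 0.6479 -0.0496  0.018 ]
 [ 0.568  -0.0505  0.018 ]
 [ 0.5584  0.1442  0.018 ]]
rail yaw -87.4384
rail yaw -87.1769
far rail outer left top [0.639  0.1482 0.018 ]
near rail inner left [0.5584 0.1442 0.018 ]
heel [[0.598  0.077  0.048 ]
 [0.6298 0.013  0.048 ]
 [0.5704 0.0093 0.048 ]]
scene px [233.6622 123.5385]
scene px [258.4759 208.6091]
scene px [321.2865 278.2169]
scene px [289.9533  93.0781]
```

```bash
cat >> h.py <<'E'
from math import radians,sin,cos
def R(yaw): return (Ro.from_euler('z',yaw,degrees=True)*Ro.from_euler('x',180,degrees=True)).as_rotvec()
MY=3.1; JY=-87.4
G=np.array([.4673,-.3190]); O=np.array([.6003,-.0038])
jx=np.array([cos(radians(JY)),sin(radians(JY))]); jy=np.array([-jx[1],jx[0]])
def tapxy(xf,y=0):  # grasp xy for striking face at jig x = xf
    return O+(xf-.045)*jx+(y-.05)*jy
E
python3 - <<'E'
from h import *
c=bot.read_camera('top')
X=ray(c,220+640/4,200+108/4,.133)[:2]-O; print('cyl jig',X@jx,X@jy)
best=min((0,180),key=lambda k:np.abs(bot.inverse_kinematics([*G,.2],R(MY+k))-bot.current_joints())[5] if bot.inverse_kinematics([*G,.2],R(MY+k)) is not None else 9)
print('flip',best)
r=R(MY+best)
bot.goto([*G,.12],r); print(bot.current_joints())
bot.set_gripper(.7,40)
bot.line_to([*G,.008],max_speed=.1); print(bot.current_contact_force())
bot.set_gripper(0,45); print('open',bot.current_opening()*92,bot.current_grip_force())
bot.line_to([*G,.07],max_speed=.08); bot.hold(.3)
print(bot.current_contact_force(),bot.current_ft_torque(),bot.current_opening()*92,bot.current_clock())
snap('top','t1.png'); snap('scene','s1.png')
a=cv2.imread('pics/s1.png')[50:200,170:350]; cv2.imwrite('pics/s1c.png',cv2.resize(a,None,fx=3,fy=3,interpolation=2))
for q in (-.12,-.03,.03):
  print(bot.inverse_kinematics([*tapxy(q),.028],R(JY+90+best)))
E
```

```text
cyl jig 0.10260679209329887 -0.0024251426515064325
flip 0
[-8.11318859e-01  2.25008642e-01  1.71496853e+00  1.53051831e-04
  1.20153692e+00  7.04086405e-01]
[-0.22310749 -0.10323629  0.1621347 ]
open 21.889802241970376 44.99794006347656
[ 0.40113465 -0.54714014 -2.10858957] [-0.00265601  0.23381921 -0.01067794] 21.62729401658236 7.075
[ 7.09110834e-02  3.53528979e-01  1.76194088e+00 -4.44089210e-16
  1.02612279e+00  1.59632885e+00]
[-9.40219012e-02  3.21563236e-01  1.80368147e+00 -4.44089210e-16
  1.01634795e+00  1.43139587e+00]
[-2.03649067e-01  3.18154272e-01  1.80808422e+00 -4.44089210e-16
  1.01535416e+00  1.32176870e+00]
```

View pics/s1c.png

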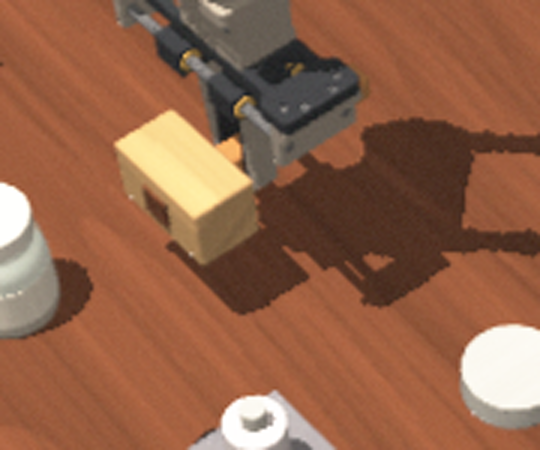

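The scene crop shows the mallet held level, its head at crop (190,185), clear of the bench. Next I carry it over the fixture and tap.

```bash
cat > tap.py <<'E'
from h import *
Y=-.008; r=R(JY+90)
bot.line_to([*G,.24],max_speed=.25)
bot.goto([*tapxy(-.115,Y),.24],r)
bot.line_to([*tapxy(-.115,Y),.030],max_speed=.15)
bot.hold(.2); f0=bot.current_contact_force()
x=-.085; print('t',bot.current_clock())
log=[]
while x<.036:
    x+= .010 if x<-.005 else .0025
    bot.line_to([*tapxy(x,Y),.030],max_speed=.04)
    f=-(bot.current_contact_force()-f0)@np.r_[jx,0]; log.append((round(x,4),round(f,2)))
    if f>5 or bot.current_clock()>38: break
print(log,bot.current_clock(),bot.current_grip_force(),bot.current_opening()*92)
c=snap('top','t2.png')
cv2.imwrite('pics/t2c.png',cv2.resize(c['pixels'][190:310,220:420],None,fx=4,fy=4,interpolation=2))
E
python3 tap.py
```

```text
t 11.5
[(-0.075, np.float64(0.22)), (-0.065, np.float64(0.15)), (-0.055, np.float64(0.49)), (-0.045, np.float64(0.53)), (-0.035, np.float64(1.22)), (-0.025, np.float64(1.37)), (-0.015, np.float64(1.0)), (-0.005, np.float64(1.29)), (0.005, np.float64(0.79)), (0.0075, np.float64(1.12)), (0.01, np.float64(0.39)), (0.0125, np.float64(0.4)), (0.015, np.float64(-0.03)), (0.0175, np.float64(0.49)), (0.02, np.float64(0.17)), (0.0225, np.float64(0.5)), (0.025, np.float64(1.17)), (0.0275, np.float64(8.22))] 18.1 45.05372107028961 21.73134635404802
```

View pics/t2c.png

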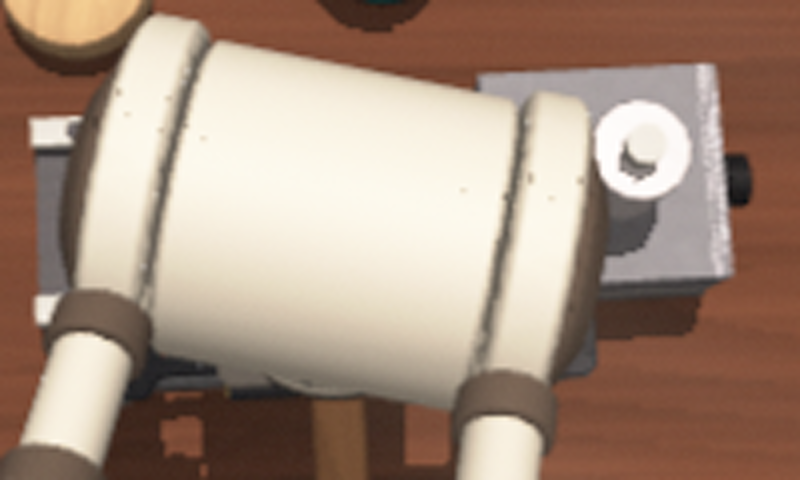

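The arm hides the heel in this view. The force jumped to 8 N at a face position of x≈27 mm, which would put the stop at about 93 mm. I'll back off and check the heel before laying the mallet down.

Run:
```python
from h import *
Y=-.008
bot.line_to([*tapxy(-.03,Y),.030],max_speed=.08)
bot.line_to([*tapxy(-.03,Y),.24],max_speed=.2)
bot.goto([*G,.24],R(MY))
c=snap('top','t3.png')
print(bot.current_clock())
cv2.imwrite('pics/t3c.png',cv2.resize(c['pixels'][190:310,220:420],None,fx=4,fy=4,interpolation=2))
```

```text
21.7333
```

View pics/t3c.png

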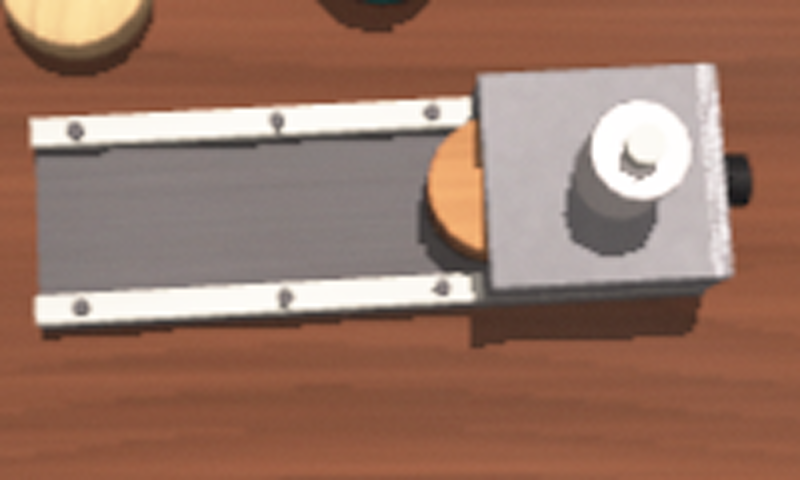

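The heel's back shows at crop (428,190), and the rest of it is under the guard. I'll compute its position and lay the mallet back on its original clear spot only if it reads as home.

Run:
```python
from h import *
c=bot.read_camera('top')
X=ray(c,220+428.5/4-.5,190+190.5/4-.5,.048)[:2]-O; print('back jig x,y',X@jx,X@jy)
assert .020<X@jx<.032
bot.line_to([*G,.03],max_speed=.15)
f0=bot.current_contact_force()
z=.012
while z>.004:
    bot.line_to([*G,z],max_speed=.05); f=(bot.current_contact_force()-f0)[2]; print(z,round(f,2))
    if f>1.5: break
    z-=.001
bot.set_gripper(.6); bot.hold(.3)
bot.line_to([*G,.15],max_speed=.12); bot.hold(.5)
c=snap('top','t4.png'); s=snap('scene','s4.png')
print(bot.current_clock(),bot.current_contact_force())
cv2.imwrite('pics/s4c.png',cv2.resize(s['pixels'][60:300,170:400],None,fx=2.4,fy=2.4,interpolation=2))
```

```text
back jig x,y 0.024571604292593627 -0.00029168486381882025
0.012 -0.02
0.011 -0.28
0.009999999999999998 -0.62
0.008999999999999998 -0.19
0.007999999999999997 -0.2
0.006999999999999997 7.21
27.9833 [ 0.45276569 -0.82710758  1.65724987]
```

View pics/s4c.png

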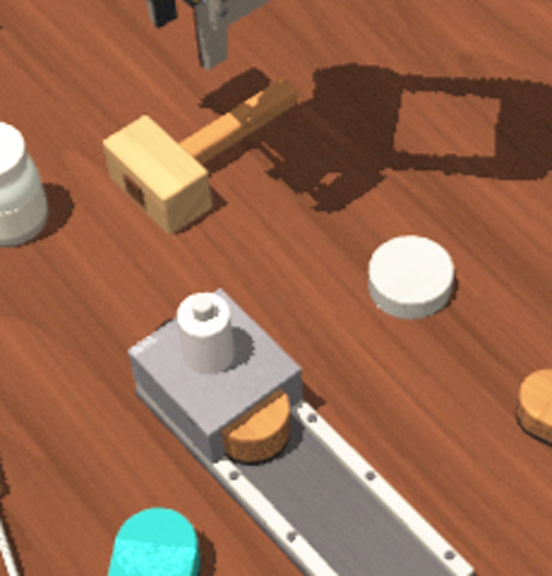

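The mallet lies flat at crop (160,170), released and clear of the fixture. The heel is seated under the guard at (258,430).

```bash
python3 -c "
from h import *
print(bot.job_done())"
```

```text
the job is handed in; nothing more can be done
None
```

I tapped the heel along the channel until the force jumped to 8 N, which I read as it meeting the stop. The mallet is back flat on the open bench, released, and the job is handed in; the hand-in call returned no verdict.

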